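# Transfer valve-train parts to the assembly rack in reverse order

### The arm

A 6-joint arm with a two-finger parallel gripper is mounted at the origin on the work surface. World frame = base frame: x ahead of the robot, y to its left, z up, the work surface at z = 0. Lengths are in mm, angles in rad, forces in N, time in s.
With the tool pointing down it reaches from about 275 to 825 mm from the base axis. Payload 5.2 kg.
Tool frame: the origin (TCP) lies at the very end of the fingers, on their centre line; the grasp point (between the pads) lies 19 mm behind it; z points along the fingers, y is the line along which they close (so a half turn about z gives the same grasp; the last joint's range is limited). The gripper opens to 93 mm and grips with 3 to 60 N. Pads are 15 mm wide; open, the fingers measure 128 mm over their backs; the gripper's body (75 mm by 188 mm) begins 65 mm behind the grasp point.
Start: joints at [-1.312, 0.259, 1.535, -0, 1.348, -0.203], TCP at [245.079, -492.383, 218.653] pointing down, gripper open.
Joint ranges: [-3.14, 3.14], [-0.91, 2.08], [0.19, 2.58], [-1.22, 4.36], [0.22, 2.71], [-3.12, 3.12]. Speed limits (rad/s): [2.57, 2.57, 3.14, 3.14, 3.14, 3.14].

### API

Orientations are given as [roll, pitch, yaw] about the fixed x, y, z axes, in that order (R = Rz(yaw) Ry(pitch) Rx(roll)).
In Python, from bench import robot, monitor, workorder, get_image gives the robot as it stands (robot), with the cameras as plain functions, the readings (monitor) and the job (workorder). Calls block until the motion is done:
- robot.move_ptp(position, orientation): joint-space move of the TCP to a pose.
- robot.move_linear(position, ori=None, speed=150, f_stop=None): straight line of the TCP; ori=None keeps the orientation; speed is the mean speed in mm/s. With f_stop (N) it stops when the force on the tool has changed by that much, and returns True; else False.
- robot.move_j(angles): joint-space move.
- robot.move_gripper(opening): opening from 0.0 (shut) to 1.0 (fully open); the grip force is fixed at half the most; returns when the fingers have stopped.
- robot.sleep(seconds).
- robot.inverse_kinematics(position, orientation): joint angles nearest the present ones, or None.
- get_image(name): name is "scene" or "top" or "wrist"; returns a dict with "img" (480x640x3 uint8, blue, green, red), "fovy" (degrees; the focal length in pixels is half the picture's height over the tangent of half this angle, whatever the lens; pixels are square), "cx", "cy" (the principal point, pixels), "eye" and "orientation" of the camera in the world. Camera axes: x right, y down, z forward; pixel columns grow to the right and rows downward; lengths in mm; the calibration is good to about 2 mm. A picture is of the moment at which its call begins. There is no depth.
A pose or a line that the arm cannot do raises robot.MotionError and nothing moves.
- workorder.hand_in(): hands the job in; it is judged then, once.
Readings, each from a call of its own:
- monitor.current_t(): time.
- monitor.current_qpos(): joint angles.
- monitor.current_joint_vel(): joint speeds.
- monitor.current_joint_efforts(): joint torques, N m.
- monitor.current_tcp_pos(): TCP position.
- monitor.current_eef_rot(): TCP orientation.
- monitor.current_contact_force(): force on the tool from outside, world axes, zero at the start.
- monitor.current_ft_torque(): the same for the moment, N m.
- monitor.current_gripper_width(): opening from 0.0 (shut) to 1.0 (fully open).
- monitor.current_finger_force(): force on a finger pad.
Only numpy, scipy, OpenCV 4.12 (cv2) and the standard library are available. Lean on these libraries where they do the work, as an engineer would, in place of code of your own. Each camera call takes 0.05 s, during which the arm holds its last target. There are 200 camera calls.

### The job

The four valve-train parts on the blue strip-down rack stand in the order in which they came off the engine. Move them to the four pockets of the aluminium assembly rack in the reverse order, counted from each rack's ball-handle end: the part nearest the handle of the strip-down rack goes into the pocket farthest from the handle of the assembly rack, and so on along the row. Stand each part upright on the floor of its own pocket and let go.

Things in the scene. Friction and masses are not known exactly. Their poses are not given: they have to be found in the camera images.
- tappet: Bucket tappet: plain bright steel cylinder, 34 mm diameter, 32 mm high, with a darker disc on its top. Grip it anywhere on its side. Rests upright on its pad at the start, its foot 23 mm above the bench. Origin: centre of its underside; z up along its axis, round about z.
- valve: Engine valve of bright steel standing on its head: head 35 mm diameter and 4 mm thick at the foot, a cone up to 20 mm, then a thin stem 8.4 mm in diameter up to 82 mm. Grip the stem, 30 to 70 mm above the foot. Rests upright on its pad at the start, its foot 23 mm above the bench. Origin: centre of its underside; z up along its axis, round about z.
- sprocket: Small dark steel chain sprocket: toothed disc 48 mm over the teeth and 8 mm thick at the foot, with a hub 24 mm in diameter above it up to 38 mm, dark bore on top. Grip the hub. Rests upright on its pad at the start, its foot 23 mm above the bench. Origin: centre of its underside; z up along its axis, round about z.
- bush: Brass flanged bush: flange 38 mm diameter and 6 mm thick at the foot, body 25 mm in diameter above it up to 44 mm, dark bore on top. Grip the body. Rests upright on its pad at the start, its foot 23 mm above the bench. Origin: centre of its underside; z up along its axis, round about z.
- strip_rack: Strip-down rack, fixed: blue bar 80 x 372 mm, deck 20 mm above the bench, four round black pads in a row. Origin on the bench under the middle of the row. Own y runs along the row to the handle (upright post, black ball, top 71 mm above bench) at y +186 mm; pads at y +117, +39, -39, -117, x 0. Own x is level, across the bar, away from the robot within 0.15 rad. Either rack may be the nearer one.
- build_rack: Assembly rack, fixed: pale aluminium bar 80 x 372 mm with four 62 mm square pockets, black floors 20 mm above the bench, walls 6 mm above the floors. Origin on the bench under the middle of the row. Own y runs along the row to the handle (upright post, black ball, top 71 mm) at y +186 mm; pockets at y +117, +39, -39, -117, x 0. Own x is level, across the bar, away from the robot within 0.15 rad.
- pad_a: The round black rubber pad on the strip-down rack on which the tappet stands at the start: 54 mm diameter, 3 mm thick, fixed; origin at its underside centre on the blue deck. It stays and shows where the tappet came from; which of the rack's four places it has differs from start to start.
- pad_b: The round black rubber pad on the strip-down rack on which the valve stands at the start: 54 mm diameter, 3 mm thick, fixed; origin at its underside centre on the blue deck. It stays and shows where the valve came from; which of the rack's four places it has differs from start to start.
- pad_c: The round black rubber pad on the strip-down rack on which the sprocket stands at the start: 54 mm diameter, 3 mm thick, fixed; origin at its underside centre on the blue deck. It stays and shows where the sprocket came from; which of the rack's four places it has differs from start to start.
- pad_d: The round black rubber pad on the strip-down rack on which the bush stands at the start: 54 mm diameter, 3 mm thick, fixed; origin at its underside centre on the blue deck. It stays and shows where the bush came from; which of the rack's four places it has differs from start to start.

How it is judged:
By the outcome, as a careful person would: the job done as asked, in the order asked, and still so for the second after the job is handed in, with the robot touching nothing.
It also fails if it takes over 90 s, if anything falls off the work surface, if the arm or the gripper's body presses on something with over 40 N, if the wrist force passes 120 N, or if a joint passes its speed limit or range.

## Working session

There is one attempt and no reset: what is moved stays moved. The work goes in short steps, each a Python script; the robot and the scene stay as the last script left them, time stands still between calls to the robot, and variables do not carry over. Pictures are saved under pics/ and viewed, at most 14 in all, crops included, and the job is handed in when it is done.

```bash
mkdir -p pics
python3 - <<'E'
from bench import robot, monitor, workorder, get_image
import cv2
for n in("top","scene"):
    d=get_image(n); cv2.imwrite(f"pics/{n}0.png",d["img"]); print(n,{k:v for k,v in d.items() if k!="img"})
print(monitor.current_eef_rot(),monitor.current_t())
E
```

```text
top {'fovy': 48.41336275744538, 'cx': 326.43727013464803, 'cy': 237.22908197833038, 'eye': array([503.15701865, -20.60188557, 719.1302026 ]), 'orientation': array([-3.08106592,  0.026505  , -1.54456988])}
scene {'fovy': 43.840026494685155, 'cx': 317.09404020051494, 'cy': 240.50892734917625, 'eye': array([ 876.09253108, -121.90757662,  636.53878562]), 'orientation': array([-2.60138069,  0.00485115,  1.18792456])}
[-3.13999362e+00 -2.82860728e-04  4.61860766e-01] 0.1
```

View pics/top0.png

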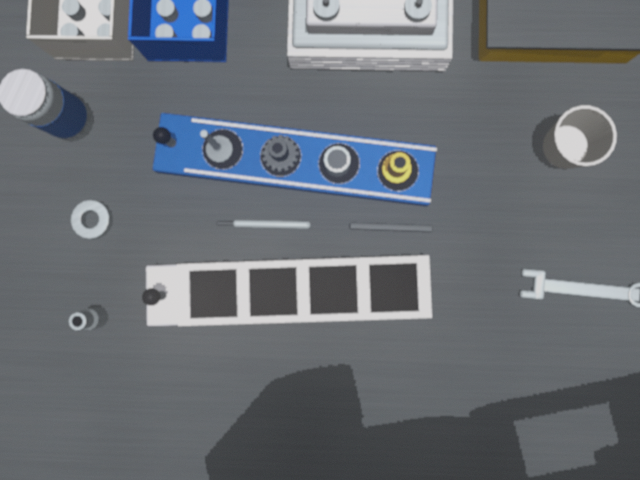

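View pics/scene0.png

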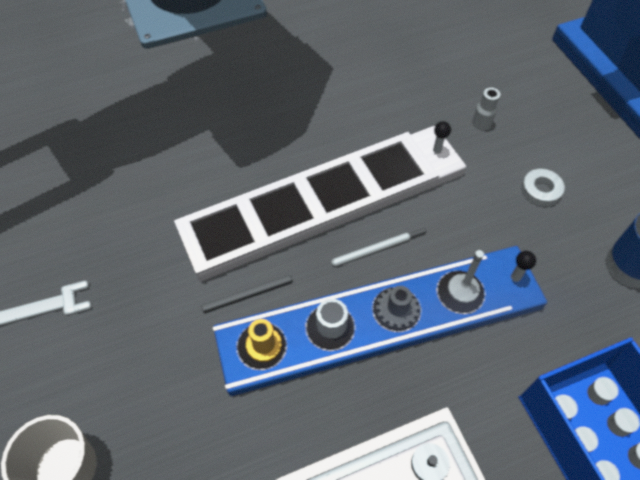

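The top view shows both handles on the left (+y): strip ball at (162,135), build ball at (151,297). From the strip handle the pads are at about (222,149) valve, (280,155) sprocket, (339,163) tappet and (398,170) bush. The pockets are at about (214,294), (273,291), (333,290) and (393,288). The scene view confirms this, with the valve and sprocket on the handle side.

So from the build handle the order must be bush, tappet, sprocket, valve.

```bash
cat > h.py <<'E'
import numpy as np, cv2
from bench import robot, monitor, workorder, get_image
from scipy.optimize import least_squares
from scipy.spatial.transform import Rotation as R
def proj(d,P):
    f=240/np.tan(np.radians(d["fovy"]/2))
    c=(np.asarray(P,float)-d["eye"])@R.from_euler("xyz",d["orientation"]).as_matrix()
    return c[:,:2]/c[:,2:]*f+[d["cx"],d["cy"]]
YS=np.array([117,39,-39,-117])
def row(p,z):  # p=x,y,yaw
    return np.c_[p[0]-YS*np.sin(p[2]),p[1]+YS*np.cos(p[2]),np.full(4,z)]
E
cat > fit.py <<'E'
from h import *
T,S=get_image("top"),get_image("scene")
def refine(d,pts,hi):
    # refine dark blobs: convex hull of the dark component round each seed
    out=[]
    g=d["img"].max(2); m=(g<hi).astype(np.uint8)
    n,l,s,c=cv2.connectedComponentsWithStats(m)
    for u,v in pts:
        k=l[int(v),int(u)]; 
        if k==0 or s[k,4]>5000: out.append((u,v)); print("seed kept",u,v,s[k]); continue
        h=cv2.convexHull(np.argwhere(l==k)[:,::-1].astype(np.int32)); M=cv2.moments(h)
        out.append((M["m10"]/M["m00"],M["m01"]/M["m00"]))
    return np.array(out)
strip={0:[(222,149),(280,155),(339,163),(398,170)],1:[(461,291),(397,308),(330,325),(262,345)]}
build={0:[(214,294),(273,291),(333,290),(393,288)],1:[(391,166),(339,187),(282,209),(222,232)]}
bt=[refine(d,build[i],60) for i,d in enumerate((T,S))]
st=[np.array(strip[i],float) for i in(0,1)]
for name,o,z in(("strip",st,23),("build",bt,22)):
    for use in((0,),(1,),(0,1)):
        r=least_squares(lambda p:np.concatenate([(proj((T,S)[i],row(p,z))-o[i]).ravel() for i in use]),[500,0,0])
        print(name,use,r.x.round(3),np.round(r.fun.reshape(-1,2),1).tolist())
E
python3 fit.py
```

```text
seed kept 214 294 [     0      0    640    480 307084]
seed kept 273 291 [     0      0    640    480 307084]
seed kept 333 290 [     0      0    640    480 307084]
seed kept 393 288 [     0      0    640    480 307084]
strip (0,) [ 6.47406e+02  2.40410e+01 -1.01000e-01] [[0.1, -0.3], [0.3, 0.7], [-0.2, -0.2], [-0.2, -0.1]]
strip (1,) [ 6.45227e+02  2.39960e+01 -1.03000e-01] [[0.3, -0.5], [-0.1, -0.0], [0.3, 0.9], [-0.5, -0.5]]
strip (0, 1) [ 6.46175e+02  2.39730e+01 -1.02000e-01] [[0.2, 0.4], [0.3, 1.6], [-0.2, 0.7], [-0.2, 1.0], [0.7, 0.1], [0.2, 0.6], [0.6, 1.7], [-0.2, 0.4]]
build (0,) [4.74358e+02 2.76160e+01 5.90000e-02] [[-0.3, -0.4], [0.2, 0.7], [-0.0, -0.2], [0.1, -0.1]]
build (1,) [4.71828e+02 2.73420e+01 6.00000e-02] [[-0.2, 0.2], [-0.2, 0.0], [0.0, -0.0], [0.3, -0.1]]
build (0, 1) [4.73257e+02 2.73970e+01 5.90000e-02] [[-0.1, 0.5], [0.3, 1.6], [0.1, 0.7], [0.2, 0.7], [0.4, 1.0], [0.3, 0.9], [0.4, 0.8], [0.7, 0.7]]
```

```bash
cat >> h.py <<'E'
ST=(646.2,24.0,-.102); BU=(473.2,27.4,.059)
def ori(p): return [np.pi,0,p[2]+np.pi/2]   # fingers close across the bar
def carry(i,h,zc=165,op=.65):
    """strip place i -> pocket 3-i, TCP h above the foot"""
    a=row(ST,23+h)[i]; b=row(BU,20+h)[3-i]
    robot.move_gripper(op)
    robot.move_ptp([*a[:2],zc],ori(ST))
    robot.move_linear(a+[0,0,10],speed=150)
    print("touch",robot.move_linear(a,speed=40,f_stop=8))
    robot.move_gripper(0); w0=monitor.current_gripper_width()
    robot.move_linear([*a[:2],zc],speed=150)
    print("width",w0*93,monitor.current_gripper_width()*93,monitor.current_finger_force(),monitor.current_t())
    robot.move_ptp([*b[:2],zc],ori(BU))
    robot.move_linear(b+[0,0,10],speed=150)
    print("floor",robot.move_linear(b-[0,0,2],speed=25,f_stop=4),monitor.current_tcp_pos()-b)
    robot.move_gripper(op)
    robot.move_linear([*b[:2],zc],speed=150)
    print("t",monitor.current_t())
def snap(n,cam):
    cv2.imwrite(f"pics/{n}.png",get_image(cam)["img"])
E
python3 - <<'E'
from h import *
carry(3,12); snap("b1","scene")
E
```

```text
touch False
width 24.090911766345478 23.880567198297943 29.999833703041077 5.9833
floor True [ 0.28120596  0.04777385 -0.3186281 ]
t 10.325
```

View pics/b1.png

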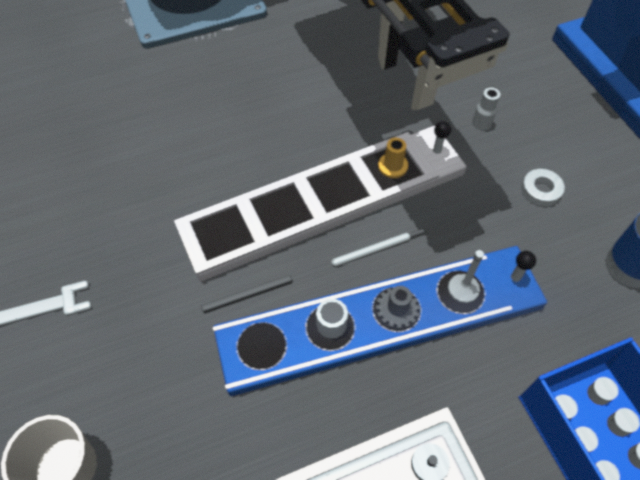

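The bush stands upright in the pocket nearest the handle, at about (394,160). The other three parts are undisturbed. Next are the tappet and sprocket.

Run:
```python
from h import *
carry(2,9); carry(1,11); snap("b2","scene")
```

```text
touch False
width 33.31791699998043 33.206110283574844 29.999823094258318 14.4917
floor True [ 0.31252119  0.00737259 -0.16040087]
t 18.425
touch False
width 23.47519054298325 23.40965878962628 29.999832808971405 22.45
floor True [ 0.25222579 -0.06663991 -0.38048296]
t 26.4833
```

View pics/b2.png

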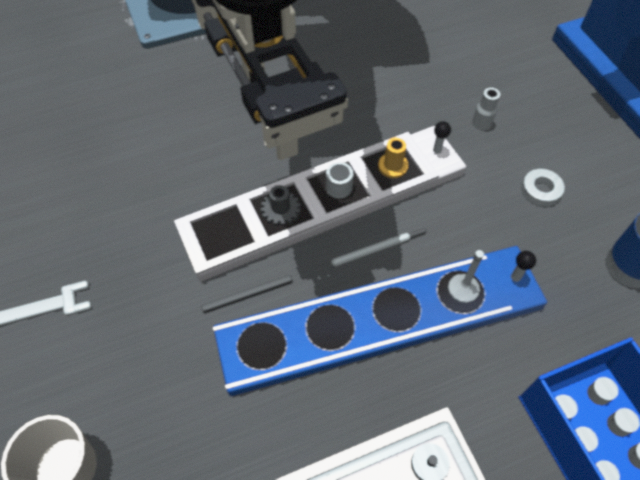

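The tappet is at (340,180) and the sprocket at (280,203), both upright in their pockets. Only the valve is left, at (465,288).

Run:
```python
from h import *
carry(0,36)
robot.move_j([-1.312, 0.259, 1.535, 0, 1.348, -0.203]); print(monitor.current_t())
a,b=get_image("scene")["img"],get_image("top")["img"]
cv2.imwrite("pics/b3.png",np.hstack([a[120:420,150:550],b[80:380,100:500]]))
```

```text
touch False
width 7.853237441998424 7.788290248195995 29.999940991401672 30.6167
floor True [ 0.23942764 -0.13714508 -0.51392673]
t 34.85
36.5667
```

View pics/b3.png

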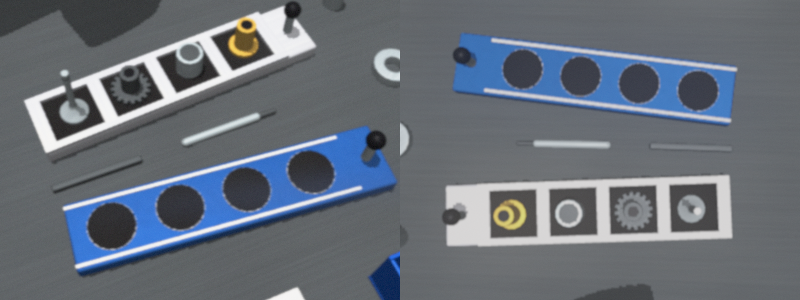

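All four parts stand upright and centred. In the right-hand crop, from the handle, they are bush (510,214), tappet (568,212), sprocket (632,210) and valve (691,209), and all the strip pads are empty.

```bash
python3 -c "
from bench import robot, monitor, workorder, get_image
print(workorder.hand_in())"
```

```text
the job is handed in; nothing more can be done
None
```

All four parts stand upright in the assembly rack in reverse order (bush, tappet, sprocket, valve, counted from the handle), and the job was handed in with the clock at about 37 s.

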